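# Wedge the display speaker back on its tilting stand

### The job

The display speaker nods forward on its tilting stand. Lay the wooden wedge flat on the table in front of the speaker and push it, thin end first, straight in under the middle of the speaker's front edge until it jams tight and the speaker leans all the way back against its stop. Then press down gently on the white spot on top of the speaker to make sure it stays up, let go, and leave the other goods on the stall where they are.

Things in the scene. Friction and masses are not known exactly. Their poses are not given: they have to be found in the camera images.
- stand: Fixed dark steel tilting stand. Origin: on the table, straight below the middle of the front bottom edge of the wooden speaker it carries. +x points from the front edge towards the speaker's back: the way the wedge is pushed; y along the front edge, z up. At the back, x = 143 to 181, are its foot rail (9 high) and an upright stop plate (130 high, 180 wide).
- speaker (a joint): Lean of the speaker about its rear hinge (stand x = 155, z = 10): 0 = nodding forward, its rest by weight; 0.07 rad = fully back against the stop. Pushing the wedge takes 5 to 10 N while it lifts the speaker; at the stop it jams and the force climbs fast: 18 to 22 N is tight, and friction then holds the wedge.
- front_edge (a point): Middle of the speaker's front bottom edge, 10 mm above the table at lean 0, 21 mm when fully back. The speaker is a box 160 deep (stand x 0 to 160), 240 wide and 140 high, two round cones on its front (7 mm proud). Two rubber feet, 16 across, fill the gap under it at stand x = 20, y = +-100.
- press_spot (a point): Centre of the white round spot (30 mm across) on top of the speaker, 30 mm behind its front face and 150 mm above the table before wedging (about 159 mm after). The top there is hard; a press of 5 to 15 N is right.
- wedge_center (a point): Loose wooden wedge with red thick end, 170 long, 45 wide, 4 thick at the thin end, 38 at the thick end, even slope, 100 g, lying flat. Point: mid-length, mid-width, 10.5 above its underside. x points to the thin end (at x = +85; upright thick end face at x = -85), z up. It meets the edge with 30 mm under the speaker and is jammed with about 85 mm under, 85 mm out.
- tweeter: Bystander: small black round tweeter, 56 across, 36 high. Origin at the centre of its underside.
- woofer: Bystander: bare black woofer lying on its rim, magnet up, 140 across, 65 high. Origin at the centre of its underside.
- screwdriver: Bystander: a screwdriver lying on the table at the right, its length along its x axis.
- tape: Bystander: a blue roll of tape lying flat, 84 across, 24 high. Origin at the centre of its underside.
- radio: Bystander: grey table radio 70 x 160 x 100 high, standing behind the speaker. Origin at the centre of its underside.
- deck: Bystander: black car stereo 160 x 180 x 50 high. Origin at the centre of its underside.
There are look-alikes about, which are no part of the job. Of the things that look like the part that bears wedge_center, the smaller one is meant.

How it is judged:
By the outcome, as a careful person would: the job done as asked, in the order asked, and still so for the second after the job is handed in, with the robot touching nothing.
It also fails if it takes over 58 s, if anything falls off the work surface, if the arm or the gripper's body presses on something with over 40 N, if the wrist force passes 120 N, or if a joint passes its speed limit or range.

### The arm

A 6-joint arm with a two-finger parallel gripper is mounted at the origin on the work surface. World frame = base frame: x ahead of the robot, y to its left, z up, the work surface at z = 0. Lengths are in m, angles in degrees, forces in N, time in s.
With the tool pointing down it reaches from about 0.35 to 0.775 m from the base axis. Payload 7.3 kg.
Tool frame: the origin (TCP) lies at the very end of the fingers, on their centre line; the grasp point (between the pads) lies 19 mm behind it; z points along the fingers, y is the line along which they close (so a half turn about z gives the same grasp; the last joint's range is limited). The gripper opens to 92 mm and grips with 3 to 60 N. Pads are 19 mm wide; open, the fingers measure 130 mm over their backs; the gripper's body (75 mm by 190 mm) begins 47 mm behind the grasp point.
Start: joints at [-73.396, 19.595, 87.324, -0, 73.075, -8.365], TCP at [0.222, -0.476, 0.227] pointing down, gripper open.
Joint ranges: [-145.02, 145.02], [-44.19, 115.74], [2.07, 154.8], [-57.11, 237.11], [16.16, 152.29], [-177.93, 177.93]. Speed limits (degrees/s): [147.25, 147.25, 180, 180, 180, 180].

### API

Orientations are given as a 3x3 rotation matrix whose columns are the frame's x, y, z axes.
In Python, from cell import get_obs, capture, close_job gives the robot as it stands. The module is installed in compiled form; this text tells all that it offers.
- The arm moves only by the tool arm_command, never from a script. Its argument "series" is a list of rows, each a list of 2 entries, a list of its own where there are three numbers: the shift along the tool's x, y, z in mm, then the turn about the tool's z in rad. In form: [[[tx, ty, tz], roll], ...]. A call has 1 to 12 rows; each row shifts and turns the commanded pose from where the row before left it, along the tool's axes as they then stand; what a row does not reach is not made up. A row lasts 1/8 s, in which the tool goes at most 62.5 mm and 10.7 degrees, less where a joint would pass 70% of its speed; a pose out of reach is approached as far as the arm can. A call is refused whole if a number of a shift passes 62.5 or a number of a turn 0.188, either way. A call with a gripper value outside its range is refused whole. "fingers" is the finger opening in mm, from 0 to 91.8, set as the call begins (left out, the last holds). The fingers move at their own pace and stop on an object; "squeeze" is the grip in N (left out, the last holds). Time passes only in rows, so rows that do not move let the fingers close. It gives the time, the measured TCP pose, the force, the opening and the grip force at its end, in the units of the state.
- get_obs(): the state, without advancing time (a new reading comes with each control period).
- capture(name): name is "scene" or "top" or "wrist"; returns a dict with "image" (384x512x3 uint8, blue, green, red), "fx", "fy", "cx", "cy" (pixels), "view" (4x4, takes a point from world to camera coordinates). Camera axes: x right, y down, z forward; pixel columns grow to the right and rows downward; lengths in m; the calibration is good to about 2 mm. The wrist camera is an equidistant fisheye: a pixel r from the principal point sees the ray r / f radians off the axis. A picture is of the moment at which its call begins. There is no depth.
- close_job(): hands the job in; it is judged then, once.
The state is a dict: "clock": time; "joint_pos": joint angles; "dq": joint speeds; "joint_torque": joint torques, N m; "ee_pos": TCP position; "orientation": TCP orientation; "force": force on the tool from outside, world axes, zero at the start; "wrist_torque": the same for the moment, N m; "grip_width": opening from 0.0 (shut) to 1.0 (fully open); "grip_force": force on a finger pad.
Only numpy, scipy, OpenCV 4.12 (cv2) and the standard library are available. Lean on these libraries where they do the work, as an engineer would, in place of code of your own. Each camera call takes 0.05 s, during which the arm holds its last target. There are 200 camera calls.

## Working session

There is one attempt and no reset: what is moved stays moved. The work goes in short steps, Python scripts to look and compute and a tool call to move; the robot and the scene stay as the last step left them, time stands still between calls to the robot, and variables do not carry over. Pictures are saved under pics/ and viewed, at most 10 in all, crops included, and the job is handed in when it is done.

Besides the shell and the picture viewer there is one more tool, called after "Call:" by a JSON object that holds its "name" and its "arguments". arm_command: Moves the arm, as the interface text tells. Its arguments: {"type":"object","properties":{"series":{"type":"array"},"fingers":{"type":"number"},"squeeze":{"type":"number"}},"required":["series"]}

```bash
mkdir -p pics; cat > h.py <<'E'
import numpy as np, cv2
from cell import get_obs, capture, close_job
def snap(n,f):
    c=capture(n); cv2.imwrite('pics/'+f+'.png',c['image']); np.savez('pics/'+f,**c); return c
def ray(c,u,v):
    V=np.array(c['view']); R=V[:3,:3]; o=-R.T@V[:3,3]
    d=R.T@np.array([(u-c['cx'])/c['fx'],(v-c['cy'])/c['fy'],1]); return o,d
def pix(c,u,v,z=0):
    o,d=ray(c,u,v); return o+d*(z-o[2])/d[2]
def proj(c,p):
    V=np.array(c['view']); q=V[:3,:3]@np.array(p)+V[:3,3]; return float(c['fx']*q[0]/q[2]+c['cx']),float(c['fy']*q[1]/q[2]+c['cy'])
E
python3 - <<'E'
from h import *
a=snap('scene','s1');b=snap('top','t1')
for c in(a,b): print(c['fx'],c['cx'],c['cy'],np.round(c['view'],3).tolist())
cv2.imwrite('pics/t1b.png',cv2.resize(b['image'],(800,600)));cv2.imwrite('pics/s1b.png',cv2.resize(a['image'],(800,600)))
print(get_obs())
E
```

```text
431.0894860925984 249.01255738046422 192.13695053369756 [[-0.446, 0.895, 0.006, 0.231], [0.635, 0.321, -0.702, -0.269], [-0.631, -0.309, -0.712, 1.753], [0.0, 0.0, 0.0, 1.0]]
383.934778207147 259.0557452247567 185.73669710420904 [[-0.023, -1.0, -0.001, 0.003], [-0.995, 0.023, -0.1, 0.562], [0.1, -0.001, -0.995, 1.12], [0.0, 0.0, 0.0, 1.0]]
{'clock': 0.1, 'joint_pos': array([-7.33958931e+01,  1.96325095e+01,  8.73727127e+01, -4.91795984e-04,
        7.30729700e+01, -8.36688380e+00]), 'dq': array([ 0.03758013, -0.11006789, -0.11338234,  0.01212367,  0.04897789,
        0.03789871]), 'joint_torque': array([ 2.14618260e-03, -4.32002556e+01, -2.44694817e+01,  7.18892715e-02,
        5.26707165e-02, -5.53426821e-05]), 'ee_pos': array([ 0.2215328 , -0.47557166,  0.22610804]), 'orientation': array([[ 9.06520626e-01,  4.22161338e-01, -3.97844778e-04],
       [ 4.22161483e-01, -9.06519706e-01,  1.30545819e-03],
       [ 1.90459845e-04, -1.35137952e-03, -9.99999069e-01]]), 'force': array([-1.1350932 , -0.50212854,  0.54733302]), 'wrist_torque': array([0.00513573, 0.00711218, 0.00544185]), 'grip_force': 0.0, 'grip_width': 0.9991704508782501}
```

View pics/t1b.png

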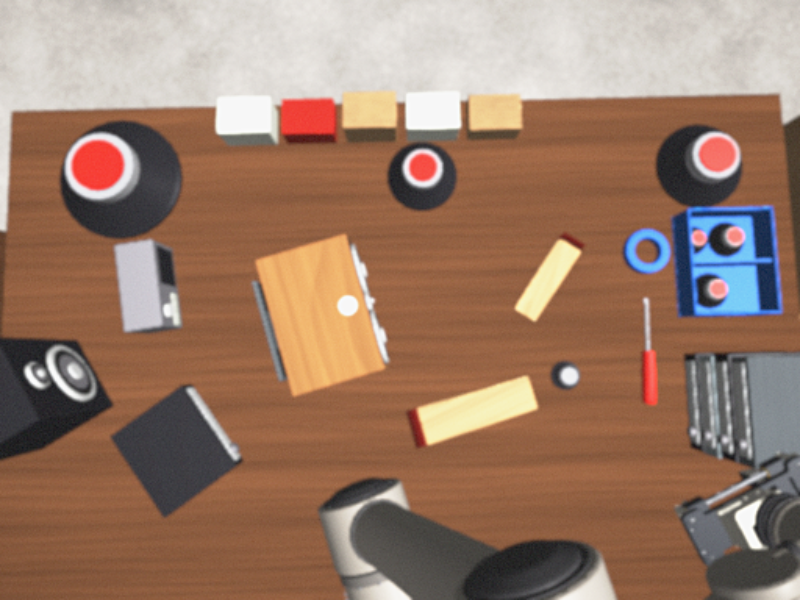

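View pics/s1b.png

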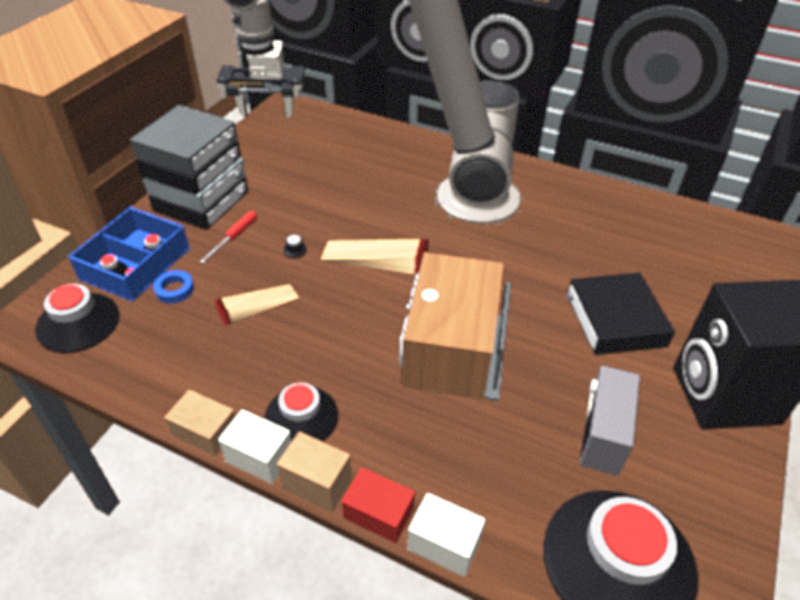

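The top view shows two wedges: A at about (548,278), red end upper right, and B at about (473,411), red end left. A looks smaller, so it should be the one meant. The speaker top is at about (320,315), front facing right, with the white spot at (347,305). I'll measure both wedges and check with an enlarged crop.

```bash
python3 - <<'E'
from h import *
c=dict(np.load('pics/t1.npz'));s=1/1.5625
P=lambda u,v,z:pix(c,u*s,v*s,z)
for n,pts in dict(A=[(515,309,.004),(535,321,.004),(581,247,.038),(560,235,.038)],B=[(527,377,.004),(538,408,.004),(427,444,.04),(417,409,.04)],spk=[(256,261,.15),(346,235,.15),(385,369,.15),(293,395,.15),(347,305,.15)]).items():
    q=np.array([P(*p) for p in pts]);print(n,q.round(3).tolist(),np.linalg.norm(np.diff(q,axis=0),axis=1).round(3))
im=c['image'][130:300,220:400];cv2.imwrite('pics/crop1.png',cv2.resize(im,None,fx=3.5,fy=3.5,interpolation=cv2.INTER_CUBIC)[:600])
E
```

```text
A [[0.522, -0.223, 0.004], [0.498, -0.261, 0.004], [0.636, -0.348, 0.038], [0.66, -0.309, 0.038]] [0.045 0.166 0.046]
B [[0.391, -0.241, 0.004], [0.331, -0.26, 0.004], [0.274, -0.044, 0.04], [0.338, -0.027, 0.04]] [0.062 0.226 0.066]
spk [[0.606, 0.245, 0.15], [0.647, 0.089, 0.15], [0.417, 0.027, 0.15], [0.377, 0.182, 0.15], [0.526, 0.089, 0.15]] [0.161 0.239 0.16  0.176]
```

View pics/crop1.png

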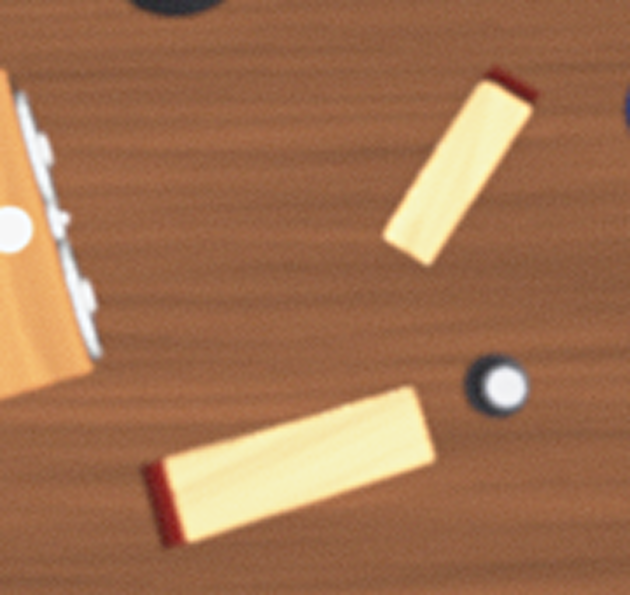

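Wedge A measures 45 × 170 mm and B measures 63 × 226 mm, so A, the smaller one, is the target. Next I raise the arm, turn so tool x points at the thin end, and go above its thick end.

Call:
{"name": "arm_command", "arguments": {"series": [[[0, 0, -30], -0.179], [[0, 0, -30], -0.179], [[0, 0, 0], -0.179], [[0, 0, 0], -0.179], [[0, 0, 0], -0.179], [[0, 0, 0], -0.179], [[0, 0, 0], -0.179], [[0, 0, 0], -0.179], [[0, 0, 0], -0.179], [[0, 0, 0], -0.179], [[0, 0, 0], -0.179], [[0, 0, 0], -0.179]], "fingers": 91.8}}

```text
clock: 1.6
ee_pos: [0.2216, -0.4757, 0.2863]
orientation: [[-0.852, 0.524, -0.0], [0.524, 0.852, 0.001], [0.001, 0.001, -1.0]]
force: [-0.6, 0.4, 0.4]
grip_width: 1.003
grip_force: 0.0
```

Call:
{"name": "arm_command", "arguments": {"series": [[[-26, 35, 0], 0], [[-26, 35, 0], 0], [[-26, 35, 0], 0], [[-26, 35, 0], 0], [[-26, 35, 0], 0], [[-26, 35, 0], 0], [[-26, 35, 0], 0], [[-26, 35, 0], 0], [[-27, 35, 0], 0], [[-27, 36, 0], 0], [[0, 0, 0], 0], [[0, 0, 0], 0]]}}

```text
clock: 3.1
ee_pos: [0.6293, -0.3169, 0.286]
orientation: [[-0.848, 0.529, -0.002], [0.529, 0.848, 0.0], [0.001, -0.0, -1.0]]
force: [-0.3, 0.3, 1.4]
grip_width: 1.001
grip_force: 0.0
```

```bash
python3 - <<'E'
from h import *
o=get_obs();R=o['orientation'];print(o['clock'],o['ee_pos'],np.degrees(np.arctan2(R[1,0],R[0,0])),R[:,2],o['force'])
w=np.array([.630,-.317,.004]);print(R.T@(w-o['ee_pos'])*1000)
E
```

```text
3.1 [ 0.62929455 -0.31690349  0.28595139] 148.0469445217023 [-1.51503876e-03  3.59380219e-04 -9.99998788e-01] [-0.33752675  0.31875483  1.42234233]
[ -1.06570659   0.43154765 281.94994508]
```

Call:
{"name": "arm_command", "arguments": {"series": [[[0, 0, 40], 0], [[0, 0, 50], 0], [[0, 0, 50], 0], [[0, 0, 40], 0], [[0, 0, 0], 0], [[0, 0, 0], 0]]}}

```text
clock: 3.85
ee_pos: [0.6301, -0.3181, 0.1093]
orientation: [[-0.848, 0.53, 0.003], [0.53, 0.848, -0.002], [-0.003, -0.0, -1.0]]
force: [-0.5, -0.9, 0.9]
grip_width: 0.997
grip_force: 0.0
```

```bash
cat >> h.py <<'E'
def fproj(c,p):
    V=np.array(c['view']); q=V[:3,:3]@np.array(p)+V[:3,3]; r=np.hypot(q[0],q[1]); t=np.arctan2(r,q[2])
    return float(c['cx']+c['fx']*t*q[0]/r),float(c['cy']+c['fy']*t*q[1]/r)
E
python3 - <<'E'
from h import *
c=snap('wrist','w1'); C=np.array([.579,-.285]);u=np.array([-.848,.530]);n=np.array([-.53,-.848])
im=cv2.resize(c['image'],(800,600))
for a,h in((85,4),(-85,38)):
  for b in(-22.5,22.5):
    p=fproj(c,[*(C+(a*u+b*n)/1000),h/1000]);cv2.circle(im,tuple(int(x*1.5625) for x in p),4,(255,0,0),1)
cv2.imwrite('pics/w1b.png',im);print(get_obs()['ee_pos'])
E
```

```text
[ 0.63053266 -0.31807087  0.10982346]
```

View pics/w1b.png

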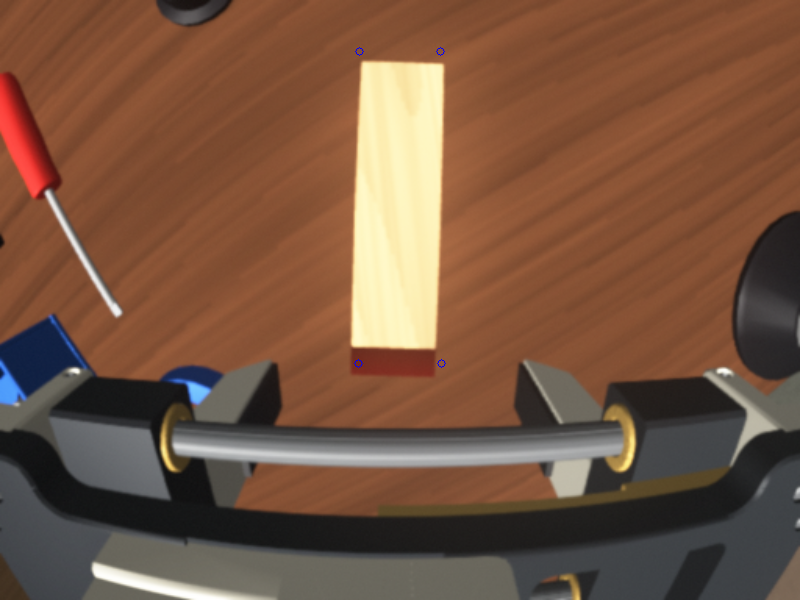

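The wrist view shows the target wedge between the fingers. Its thin end is at (402,62) and its red end at (393,375), about 6 mm further back than estimated. I'll shift back, descend and grip.

Call:
{"name": "arm_command", "arguments": {"series": [[[-6, 0, 30], 0], [[0, 0, 35], 0], [[0, 0, 25], 0], [[0, 0, 14], 0], [[0, 0, 0], 0], [[0, 0, 0], 0]]}}

```text
clock: 4.65
ee_pos: [0.6358, -0.3207, 0.0047]
orientation: [[-0.848, 0.529, 0.003], [0.529, 0.848, -0.002], [-0.003, -0.0, -1.0]]
force: [-0.6, 0.2, 0.7]
grip_width: 0.997
grip_force: 0.0
```

Call:
{"name": "arm_command", "arguments": {"series": [[[0, 0, 0], 0], [[0, 0, 0], 0], [[0, 0, 0], 0], [[0, 0, 0], 0], [[0, 0, 0], 0], [[0, 0, 0], 0], [[0, 0, 0], 0], [[0, 0, 0], 0]], "fingers": 30, "squeeze": 50}}

```text
clock: 5.65
ee_pos: [0.6348, -0.3201, 0.0027]
orientation: [[-0.848, 0.529, 0.0], [0.529, 0.848, -0.0], [-0.0, -0.0, -1.0]]
force: [0.3, 0.3, 0.2]
grip_width: 0.489
grip_force: 50.0
```

Call:
{"name": "arm_command", "arguments": {"series": [[[0, 0, -10], 0], [[0, 0, 0], 0.15], [[0, 0, 0], 0.15], [[0, 0, 0], 0.15], [[0, 0, 0], 0.15], [[0, 0, 0], 0.15], [[35, 0, 0], 0], [[50, 0, 0], 0], [[50, 0, 0], 0], [[50, 0, 0], 0], [[38, 0, 0], 0], [[0, 0, 0], 0]]}}

```text
clock: 7.15
ee_pos: [0.5762, -0.102, 0.0134]
orientation: [[-0.263, 0.965, -0.001], [0.965, 0.263, 0.0], [0.001, -0.001, -1.0]]
force: [-0.9, 0.4, -1.2]
grip_width: 0.488
grip_force: 50.0
```

```bash
python3 - <<'E'
from h import *
c=snap('top','t2'); w=snap('wrist','w2')
o=get_obs();R=o['orientation'];print(o['ee_pos'],np.degrees(np.arctan2(R[1,0],R[0,0])),R[:,2],o['force'])
a=cv2.resize(c['image'][120:330,120:400],(800,600),interpolation=cv2.INTER_CUBIC)
b=cv2.resize(w['image'],(800,600))
cv2.imwrite('pics/t2b.png',a);cv2.imwrite('pics/w2b.png',b)
E
```

```text
[ 0.57756649 -0.10484409  0.0134918 ] 105.12058193527275 [ 1.50714328e-03 -7.97423400e-04 -9.99998546e-01] [-0.01861991  0.04168505 -1.126182  ]
```

View pics/t2b.png

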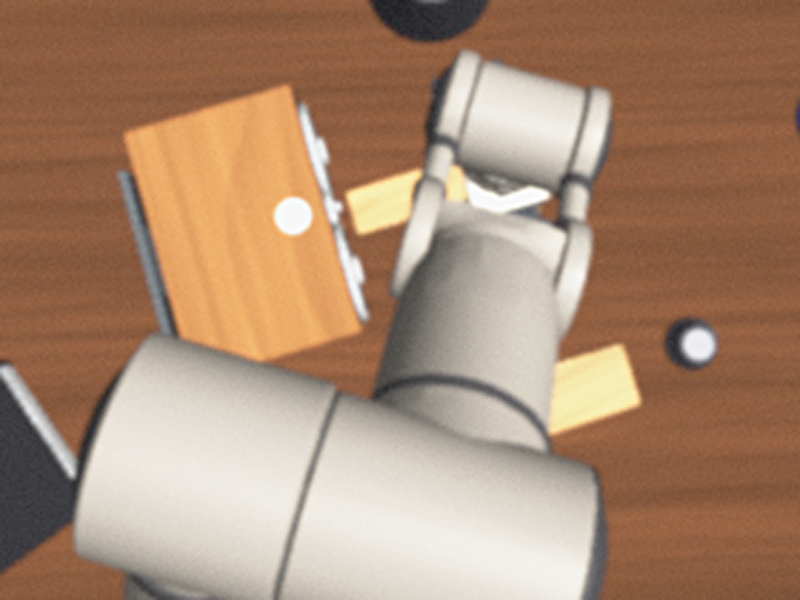

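View pics/w2b.png

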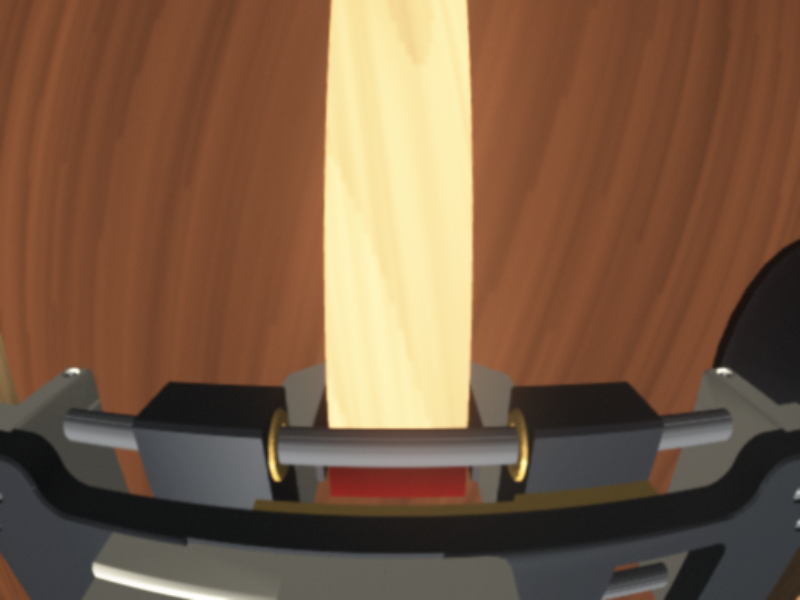

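Wedge is held straight and faces the front; thin-end corners are at crop (345,190) and (358,234). I'll check the lateral and yaw alignment against the speaker's top front corners at (291,86) and (361,331) and the spot at (292,215).

```bash
python3 - <<'E'
from h import *
c=dict(np.load('pics/t2.npz'));o=get_obs();R=o['orientation']
P=lambda u,v,z:pix(c,120+u*.35,120+v*.35,z)
t=(P(345,190,.014)+P(358,234,.014))/2;f1,f2=P(291,86,.15),P(361,331,.15);s=P(292,215,.15)
g=c['image'][120:330,120:400].astype(int);m=(g.min(2)>215).astype(np.uint8)
n,l,st,ce=cv2.connectedComponentsWithStats(m)
for i in range(1,n):
    if st[i,4]>80:print('blob',st[i],ce[i]/.35)
e=(f2-f1);print('tip',t,'F',(f1+f2)/2,'spot',s,'push angle',np.degrees(np.arctan2(e[1],e[0]))-90)
# side edges of top: push dir
b1,b2=P(125,132,.15),None
e=b1-f1;print('side angle',np.degrees(np.arctan2(e[1],e[0])))
print('tool frame: tip',R.T@(t-o['ee_pos'])*1e3,'F',R.T@((f1+f2)/2-o['ee_pos'])*1e3,'spot',R.T@(s-o['ee_pos'])*1e3, o['ee_pos'])
E
```

```text
blob [156  25   9  18  85] [458.11764706  94.31932773]
blob [165  28  37  25 529] [523.46745882 114.66918715]
blob [204  38   8  18  84] [592.24489796 133.46938776]
blob [163  64  29  11 157] [502.03821656 197.3066424 ]
blob [ 96  69  13  13 125] [291.86285714 214.33142857]
blob [142  72  10  18 102] [418.90756303 229.9719888 ]
blob [183  80  14  12  94] [545.77507599 242.49240122]
blob [119  84   8  25  82] [350.66202091 272.92682927]
blob [196  87   9  19 108] [572.32804233 274.39153439]
blob [  31  141   76   50 2049] [198.27093356 471.14550652]
blob [ 105  161  100   49 2609] [438.25439413 539.49186881]
tip [0.53848409 0.03924626 0.014     ] F [0.53283804 0.05768569 0.15      ] spot [0.52621556 0.08913402 0.15      ] push angle -255.10201789189136
side angle 104.38354253951111
tool frame: tip [ 1.49295795e+02 -1.42318749e-01 -6.82003992e-01] F [ 168.41143763   -0.61333322 -136.70501973] spot [ 200.4984585     1.19684382 -136.7400784 ] [ 0.57756649 -0.10484409  0.0134918 ]
```

Call:
{"name": "arm_command", "arguments": {"series": [[[0, 0, 6], 0], [[0, 0, 5], 0], [[0, 0, 0], 0], [[0, 0, 0], 0], [[15, 0, 0], 0], [[15, 0, 0], 0], [[10, 0, 0], 0], [[0, 0, 0], 0], [[0, 0, 0], 0]]}}

```text
clock: 8.38
ee_pos: [0.5675, -0.0663, 0.0026]
orientation: [[-0.259, 0.966, 0.002], [0.966, 0.259, 0.0], [-0.0, 0.002, -1.0]]
force: [0.1, 3.4, 8.8]
grip_width: 0.488
grip_force: 50.0
```

Call:
{"name": "arm_command", "arguments": {"series": [[[4, 0, 0], 0], [[4, 0, 0], 0], [[4, 0, 0], 0], [[4, 0, 0], 0], [[4, 0, 0], 0], [[4, 0, 0], 0], [[4, 0, 0], 0], [[4, 0, 0], 0], [[4, 0, 0], 0], [[4, 0, 0], 0]]}}

```text
clock: 9.62
ee_pos: [0.5584, -0.0301, 0.0027]
orientation: [[-0.259, 0.966, 0.005], [0.966, 0.259, -0.003], [-0.004, 0.004, -1.0]]
force: [2.9, -9.3, 5.0]
grip_width: 0.487
grip_force: 50.0
```

Call:
{"name": "arm_command", "arguments": {"series": [[[3, 0, 0], 0], [[3, 0, 0], 0], [[3, 0, 0], 0], [[3, 0, 0], 0], [[3, 0, 0], 0], [[0, 0, 0], 0]]}}

```text
clock: 10.38
ee_pos: [0.5543, -0.0152, 0.0026]
orientation: [[-0.259, 0.966, 0.004], [0.966, 0.259, -0.002], [-0.003, 0.004, -1.0]]
force: [1.9, -6.6, 5.6]
grip_width: 0.492
grip_force: 50.0
```

Call:
{"name": "arm_command", "arguments": {"series": [[[2, 0, 0], 0], [[2, 0, 0], 0], [[2, 0, 0], 0], [[0, 0, 0], 0]]}}

```text
clock: 10.88
ee_pos: [0.5528, -0.0095, 0.0027]
orientation: [[-0.259, 0.966, 0.004], [0.966, 0.259, -0.002], [-0.003, 0.004, -1.0]]
force: [2.1, -6.9, 5.4]
grip_width: 0.487
grip_force: 50.0
```

Call:
{"name": "arm_command", "arguments": {"series": [[[1.5, 0, 0], 0], [[1.5, 0, 0], 0], [[0, 0, 0], 0]]}}

```text
clock: 11.25
ee_pos: [0.552, -0.0066, 0.0027]
orientation: [[-0.259, 0.966, 0.004], [0.966, 0.259, -0.002], [-0.003, 0.004, -1.0]]
force: [1.7, -6.9, 5.5]
grip_width: 0.489
grip_force: 50.0
```

Call:
{"name": "arm_command", "arguments": {"series": [[[1, 0, 0], 0], [[0, 0, 0], 0]]}}

```text
clock: 11.5
ee_pos: [0.5518, -0.0058, 0.0026]
orientation: [[-0.259, 0.966, 0.005], [0.966, 0.259, -0.002], [-0.003, 0.004, -1.0]]
force: [3.1, -7.3, 5.6]
grip_width: 0.489
grip_force: 50.0
```

Call:
{"name": "arm_command", "arguments": {"series": [[[1, 0, 0], 0], [[0, 0, 0], 0]]}}

```text
clock: 11.75
ee_pos: [0.5516, -0.0048, 0.0026]
orientation: [[-0.259, 0.966, 0.005], [0.966, 0.259, -0.002], [-0.003, 0.004, -1.0]]
force: [2.6, -7.3, 5.4]
grip_width: 0.487
grip_force: 50.0
```

Call:
{"name": "arm_command", "arguments": {"series": [[[1, 0, 0], 0], [[0, 0, 0], 0]]}}

```text
clock: 12.0
ee_pos: [0.5513, -0.0038, 0.0026]
orientation: [[-0.259, 0.966, 0.005], [0.966, 0.259, -0.002], [-0.003, 0.004, -1.0]]
force: [2.3, -7.3, 5.4]
grip_width: 0.486
grip_force: 50.0
```

Call:
{"name": "arm_command", "arguments": {"series": [[[1, 0, 0], 0], [[0, 0, 0], 0]]}}

```text
clock: 12.25
ee_pos: [0.551, -0.0028, 0.0026]
orientation: [[-0.259, 0.966, 0.004], [0.966, 0.259, -0.002], [-0.003, 0.004, -1.0]]
force: [1.6, -6.6, 6.4]
grip_width: 0.488
grip_force: 50.0
```

Call:
{"name": "arm_command", "arguments": {"series": [[[1, 0, 0], 0], [[0, 0, 0], 0]]}}

```text
clock: 12.5
ee_pos: [0.5508, -0.0019, 0.0026]
orientation: [[-0.259, 0.966, 0.004], [0.966, 0.259, -0.002], [-0.003, 0.004, -1.0]]
force: [2.8, -7.2, 5.8]
grip_width: 0.489
grip_force: 50.0
```

```bash
python3 - <<'E'
from h import *
w=snap('wrist','w3');o=np.load('pics/w2.npz')['image']
for im in(o,w['image']):
    col=im[:,240:270].mean(1).astype(int);r=(col[:,2]>110)&(col[:,1]<60);k=np.where(r)[0];print(k)
cv2.imwrite('pics/w3b.png',np.hstack([cv2.resize(o[:,100:420],(400,480)),cv2.resize(w['image'][:,100:420],(400,480))]))
E
```

```text
[300 302 303 304 305 306 307 308 309 310 311 312 313 314 315 316 317 318]
[313 314 315 316 317 318]
```

View pics/w3b.png

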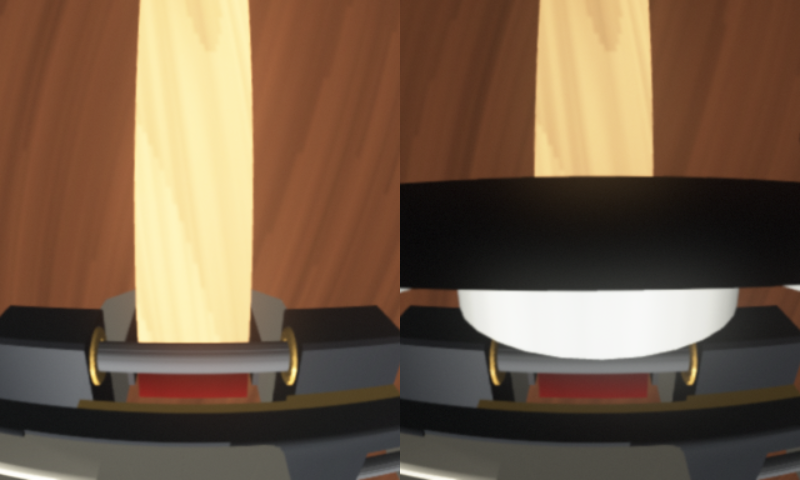

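```bash
python3 - <<'E'
from h import *
w=snap('wrist','w4');o=get_obs();R=o['orientation'];V=w['view'];p=-V[:3,:3].T@V[:3,3]
print('cam in tool',R.T@(p-o['ee_pos'])*1e3,o['ee_pos'],o['force'],o['wrist_torque'])
F=np.array([.533,.058,.02]);print('F in tool',R.T@(F-o['ee_pos'])*1e3)
a=snap('scene','s2');u,v=map(int,proj(a,F));print(u,v)
cv2.imwrite('pics/s2b.png',cv2.resize(a['image'][v-90:v+60,u-110:u+90],(800,600),interpolation=cv2.INTER_CUBIC))
E
```

```text
cam in tool [  80.34827514    0.40125123 -158.15070869] [ 0.55077661 -0.00189412  0.00263383] [ 1.80959924 -7.16278714  6.09957841] [-0.9061048  -0.16932146  0.02755645]
F in tool [ 62.39544627  -1.60598276 -17.58200235]
263 215
```

View pics/s2b.png

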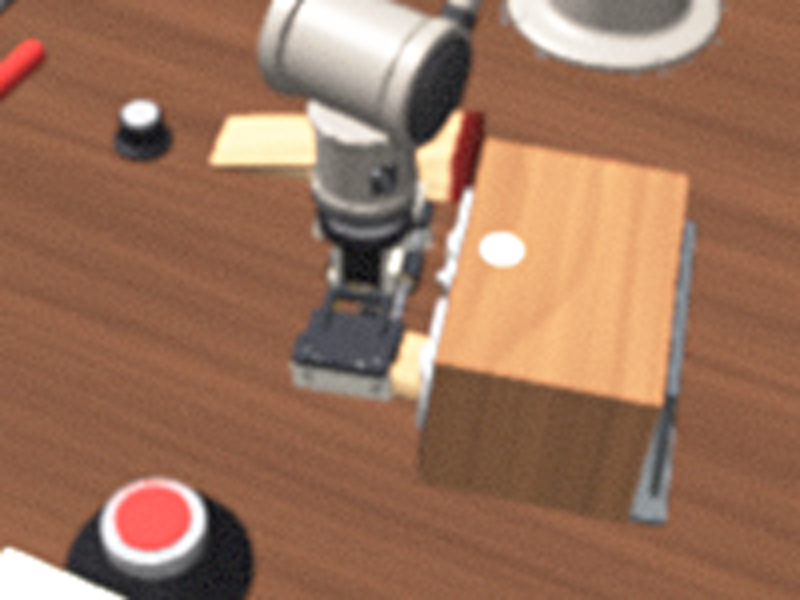

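The scene view shows a clear gap between the gripper and the speaker front. The wedge hasn't slipped in the grip and is just short of the jam, so I'll keep pushing in small steps.

Call:
{"name": "arm_command", "arguments": {"series": [[[1, 0, 0], 0], [[0, 0, 0], 0]]}}

```text
clock: 12.9
ee_pos: [0.5505, -0.0009, 0.0026]
orientation: [[-0.259, 0.966, 0.004], [0.966, 0.259, -0.002], [-0.003, 0.004, -1.0]]
force: [1.6, -8.0, 6.6]
grip_width: 0.49
grip_force: 50.0
```

Call:
{"name": "arm_command", "arguments": {"series": [[[1, 0, 0], 0], [[0, 0, 0], 0]]}}

```text
clock: 13.15
ee_pos: [0.5503, 0.0, 0.0026]
orientation: [[-0.259, 0.966, 0.005], [0.966, 0.259, -0.002], [-0.003, 0.004, -1.0]]
force: [2.8, -7.4, 6.3]
grip_width: 0.488
grip_force: 50.0
```

Call:
{"name": "arm_command", "arguments": {"series": [[[1, 0, 0], 0], [[0, 0, 0], 0]]}}

```text
clock: 13.4
ee_pos: [0.55, 0.001, 0.0026]
orientation: [[-0.259, 0.966, 0.005], [0.966, 0.259, -0.002], [-0.003, 0.004, -1.0]]
force: [2.6, -8.5, 5.5]
grip_width: 0.49
grip_force: 50.0
```

Call:
{"name": "arm_command", "arguments": {"series": [[[1, 0, 0], 0], [[0, 0, 0], 0]]}}

```text
clock: 13.65
ee_pos: [0.5499, 0.0013, 0.0026]
orientation: [[-0.259, 0.966, 0.005], [0.966, 0.259, -0.003], [-0.004, 0.004, -1.0]]
force: [3.3, -10.6, 5.4]
grip_width: 0.488
grip_force: 50.0
```

Call:
{"name": "arm_command", "arguments": {"series": [[[1, 0, 0], 0], [[0, 0, 0], 0]]}}

```text
clock: 13.9
ee_pos: [0.5499, 0.0016, 0.0026]
orientation: [[-0.259, 0.966, 0.005], [0.966, 0.259, -0.004], [-0.005, 0.004, -1.0]]
force: [4.1, -13.7, 3.1]
grip_width: 0.486
grip_force: 50.0
```

Call:
{"name": "arm_command", "arguments": {"series": [[[1, 0, 0], 0], [[0.8, 0, 0], 0], [[0, 0, 0], 0]]}}

```text
clock: 14.28
ee_pos: [0.55, 0.002, 0.0026]
orientation: [[-0.259, 0.966, 0.006], [0.966, 0.259, -0.006], [-0.007, 0.004, -1.0]]
force: [4.2, -21.7, 2.2]
grip_width: 0.487
grip_force: 50.0
```

Jammed at about 22 N. I'll release, back off and rise.

Call:
{"name": "arm_command", "arguments": {"series": [[[0, 0, 0], 0], [[0, 0, 0], 0], [[0, 0, 0], 0], [[0, 0, 0], 0], [[0, 0, 0], 0], [[0, 0, 0], 0]], "fingers": 80}}

```text
clock: 15.02
ee_pos: [0.5467, 0.0073, 0.0017]
orientation: [[-0.26, 0.966, 0.0], [0.966, 0.26, -0.0], [-0.0, 0.0, -1.0]]
force: [-0.5, -0.3, 0.7]
grip_width: 0.866
grip_force: 0.0
```

Call:
{"name": "arm_command", "arguments": {"series": [[[-3, 0, -25], 0], [[-10, 0, -50], 0], [[-20, 0, -60], 0], [[0, 0, -60], 0], [[0, 0, -50], 0], [[0, 0, 0], 0], [[0, 0, 0], 0], [[0, 0, 0], 0], [[0, 0, 0], 0]]}}

```text
clock: 16.15
ee_pos: [0.5548, -0.0244, 0.2447]
orientation: [[-0.26, 0.966, -0.002], [0.966, 0.26, 0.0], [0.001, -0.002, -1.0]]
force: [-0.6, -1.1, -0.0]
grip_width: 0.874
grip_force: 0.0
```

Call:
{"name": "arm_command", "arguments": {"series": [[[0, 0, 0], 0], [[0, 0, 0], 0], [[0, 0, 0], 0], [[0, 0, 0], 0], [[0, 0, 0], 0], [[0, 0, 0], 0]], "fingers": 0, "squeeze": 20}}

```text
clock: 16.9
ee_pos: [0.5553, -0.0245, 0.246]
orientation: [[-0.26, 0.966, 0.0], [0.966, 0.26, -0.0], [-0.0, 0.0, -1.0]]
force: [-0.7, -0.9, 0.8]
grip_width: 0.271
grip_force: 0.0
```

```bash
python3 - <<'E'
from h import *
c=snap('top','t3');o=get_obs();R=o['orientation'];print(o['ee_pos'],R.tolist(),o['force'],o['grip_width'])
S=np.array([.5262+.259*.009,.0891-.966*-.0,.159])
# measure spot
a=c['image'];w=snap('wrist','w5')
cv2.imwrite('pics/j3.png',np.hstack([cv2.resize(a[100:300,120:320],(400,400)),cv2.resize(w['image'],(400,300))]) if 0 else np.hstack([cv2.resize(a[100:300,120:320],(400,400)),cv2.resize(w['image'][:,64:448],(400,400))]))
E
```

```text
[ 0.55524849 -0.02448714  0.24602617] [[-0.2599981586993134, 0.9656091100459147, 6.379109174764919e-05], [0.9656091088349267, 0.25999816271521675, -6.572465556142734e-05], [-8.004989281673312e-05, 4.450896982695914e-05, -0.9999999958054832]] [ 0.04876165 -0.33758646 -0.21607875] 0.22209683762958707
```

View pics/j3.png

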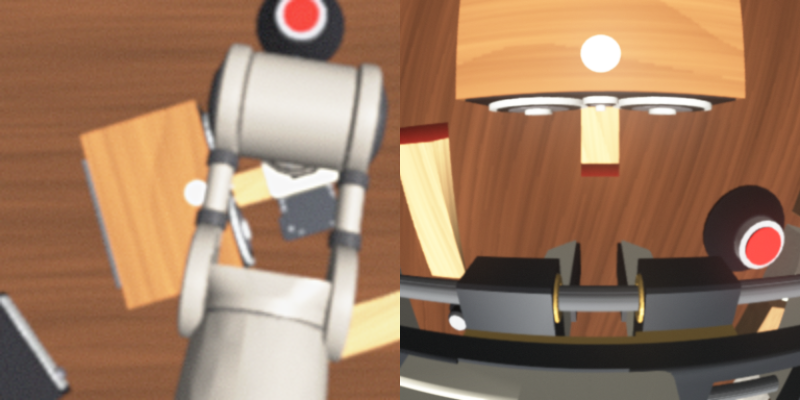

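The wedge sits centred under the speaker, with its red end at (600,170), and the white spot is at (600,53) in the wrist panel. Next I'll locate the spot.

```bash
python3 - <<'E'
from h import *
w=dict(np.load('pics/w5.npz'));o=get_obs();R=o['orientation']
g=w['image'].astype(int);m=(g[:90].min(2)>215).astype(np.uint8);n,l,st,ce=cv2.connectedComponentsWithStats(m)
for i in range(1,n):
  if st[i,4]>200: print(st[i],ce[i])
  if st[i,4]>400 and abs(ce[i][0]-256)<20:u,v=ce[i]
d=np.array([u-w['cx'],v-w['cy']]);r=np.hypot(*d);t=r/w['fx']
dc=np.array([*(d/r*np.sin(t)),np.cos(t)]);V=w['view'];p=-V[:3,:3].T@V[:3,3];q=V[:3,:3].T@dc
S=p+q*(.159-p[2])/q[2];print('spot',S,'tool',R.T@(S-o['ee_pos'])*1e3,o['grip_width'])
E
```

```text
[ 238   34   38   35 1066] [256.29362101  50.94183865]
spot [0.52436116 0.09750459 0.159     ] tool [125.83220522   1.89779166  86.99748451] 0.18128202279130984
```

Call:
{"name": "arm_command", "arguments": {"series": [[[30, 1, 0], 0], [[40, 0, 0], 0], [[36, 0, 0], 0], [[20, 0, 0], 0], [[0, 0, 30], 0], [[0, 0, 30], 0], [[0, 0, 15], 0], [[0, 0, 0], 0], [[0, 0, 0], 0], [[0, 0, 0], 0]]}}

```text
clock: 18.25
ee_pos: [0.5241, 0.0974, 0.1721]
orientation: [[-0.26, 0.966, 0.002], [0.966, 0.26, -0.0], [-0.001, 0.002, -1.0]]
force: [-0.1, -0.5, -0.6]
grip_width: 0.006
grip_force: 0.0
```

Call:
{"name": "arm_command", "arguments": {"series": [[[0, 0, 2], 0], [[0, 0, 2], 0], [[0, 0, 2], 0], [[0, 0, 2], 0], [[0, 0, 0], 0]]}}

```text
clock: 18.88
ee_pos: [0.5233, 0.0974, 0.1627]
orientation: [[-0.26, 0.966, -0.0], [0.966, 0.26, -0.0], [-0.0, -0.0, -1.0]]
force: [0.8, 0.0, 0.2]
grip_width: 0.004
grip_force: 0.0
```

Call:
{"name": "arm_command", "arguments": {"series": [[[0, 0, 1], 0], [[0, 0, 1], 0], [[0, 0, 1], 0], [[0, 0, 0], 0]]}}

```text
clock: 19.38
ee_pos: [0.5234, 0.0974, 0.1599]
orientation: [[-0.26, 0.966, -0.0], [0.966, 0.26, -0.0], [-0.0, -0.0, -1.0]]
force: [0.9, 0.2, -0.7]
grip_width: 0.009
grip_force: 0.0
```

Call:
{"name": "arm_command", "arguments": {"series": [[[0, 0, 0.8], 0], [[0, 0, 0], 0]]}}

```text
clock: 19.62
ee_pos: [0.5235, 0.0974, 0.1593]
orientation: [[-0.26, 0.966, 0.0], [0.966, 0.26, -0.0], [-0.0, 0.0, -1.0]]
force: [-0.4, 0.7, 1.2]
grip_width: 0.007
grip_force: 0.6
```

Call:
{"name": "arm_command", "arguments": {"series": [[[0, 0, 0.8], 0], [[0, 0, 0], 0]]}}

```text
clock: 19.88
ee_pos: [0.5236, 0.0974, 0.1591]
orientation: [[-0.26, 0.966, 0.001], [0.966, 0.26, -0.0], [-0.0, 0.001, -1.0]]
force: [-2.9, -0.4, 6.4]
grip_width: 0.007
grip_force: 3.2
```

Call:
{"name": "arm_command", "arguments": {"series": [[[0, 0, 0.5], 0], [[0, 0, 0], 0]]}}

```text
clock: 20.12
ee_pos: [0.5236, 0.0974, 0.1591]
orientation: [[-0.26, 0.966, 0.001], [0.966, 0.26, -0.0], [-0.001, 0.001, -1.0]]
force: [-3.0, -0.5, 9.8]
grip_width: 0.002
grip_force: 4.6
```

9.8 N is in range and the top holds at 159 mm. I'll hold briefly, then rise and back away.

Call:
{"name": "arm_command", "arguments": {"series": [[[0, 0, 0], 0], [[0, 0, 0], 0], [[0, 0, 0], 0], [[0, 0, 0], 0]]}}

```text
clock: 20.62
ee_pos: [0.5236, 0.0974, 0.1591]
orientation: [[-0.26, 0.966, 0.001], [0.966, 0.26, -0.0], [-0.0, 0.001, -1.0]]
force: [-3.0, -0.3, 9.8]
grip_width: 0.004
grip_force: 4.6
```

Call:
{"name": "arm_command", "arguments": {"series": [[[0, 0, -5], 0], [[0, 0, -20], 0], [[0, 0, -40], 0], [[0, 0, -40], 0], [[-40, 0, 0], 0], [[-60, 0, 0], 0], [[-60, 0, 0], 0], [[-60, 0, 0], 0], [[-60, 0, 0], 0], [[0, 0, 0], 0], [[0, 0, 0], 0], [[0, 0, 0], 0]]}}

```text
clock: 22.12
ee_pos: [0.5962, -0.1715, 0.2631]
orientation: [[-0.262, 0.965, 0.0], [0.965, 0.262, 0.0], [0.0, 0.0, -1.0]]
force: [-0.2, 0.1, -0.3]
grip_width: 0.005
grip_force: 0.0
```

```bash
python3 - <<'E'
from h import *
c=snap('top','t4');a=snap('scene','s4');print(get_obs()['force'],get_obs()['ee_pos'])
cv2.imwrite('pics/j4.png',np.hstack([cv2.resize(c['image'][100:300,100:300],(400,400)),cv2.resize(a['image'][100:300,160:360],(400,400))]))
E
```

```text
[-0.85430589  0.25194249  0.08397031] [ 0.59626484 -0.17154225  0.26333935]
```

View pics/j4.png

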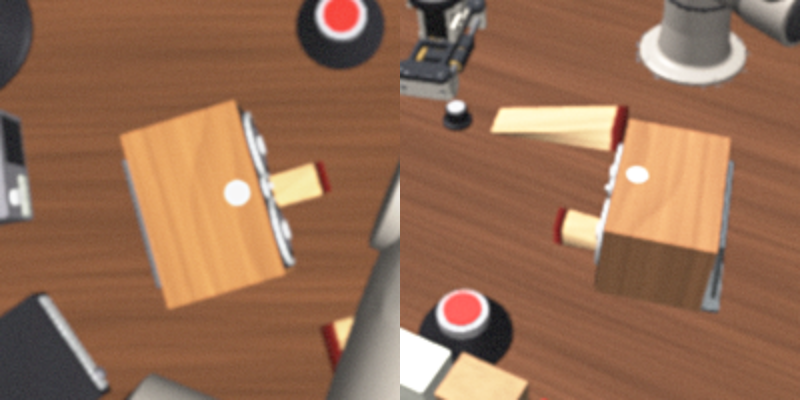

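The wedge is in straight, red end at (320,178), and the speaker is leaning back against its stop. The robot is clear of everything.

```bash
python3 -c "
from cell import close_job; print(close_job())"
```

```text
the job is handed in; nothing more can be done
None
```

The small wedge is jammed under the middle of the speaker's front edge at about 22 N, the speaker stayed back under a 9.8 N press on the white spot, and the job was handed in at about 22 s with the robot clear and no other goods touched.

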